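Mount the inspection camera on its ball stud

ROBOT

A 6-joint arm with a two-finger parallel gripper is mounted at the origin on the work surface. World frame = base frame: x ahead of the robot, y to its left, z up, the work surface at z = 0. Lengths are in m, angles in rad, forces in N, time in s.
With the tool pointing down it reaches from about 0.325 to 0.9 m from the base axis. Payload 6.1 kg.
Tool frame: the origin (TCP) lies at the very end of the fingers, on their centre line; the grasp point (between the pads) lies 19 mm behind it (bot.pinch_z is the distance from the TCP to the grasp point, in m); z points along the fingers, y is the line along which they close (so a half turn about z gives the same grasp; the last joint's range is limited). The gripper opens to 87 mm and grips with 3 to 60 N. Pads are 19 mm wide; open, the fingers measure 117 mm over their backs; the gripper's body (75 mm by 190 mm) begins 51 mm behind the grasp point.
Start: joints at [-1.241, 0.22, 1.526, -0, 1.395, -0.126], TCP at [0.275, -0.561, 0.223] pointing down, gripper open.
Joint ranges: [-2.98, 2.98], [-0.91, 2.08], [0.09, 2.57], [-1.24, 4.39], [0.2, 2.65], [-2.68, 2.68]. Speed limits (rad/s): [2.57, 2.57, 3.01, 3.14, 3.14, 3.14].

INTERFACE

Orientations are given as a unit quaternion [x, y, z, w].
In Python, from workcell import bot gives the robot as it stands.
- The arm moves only by the shell command python3 -m crank 'ROWS' [FORCE]. ROWS is JSON, a list of rows, each a list of 7 numbers: the shift along the tool's x, y, z normalised to -1 to 1, where 1 is 30 mm, then the turn, a rotation vector about the tool's x, y, z normalised to -1 to 1, where 1 is pi rad, then the gripper's target within -1 to 1 (fully open at 1, half-way at 0, shut at -1). A call has exactly 10 rows; each row shifts and turns the commanded pose from where the row before left it, along the tool's axes as they then stand; what a row does not reach is not made up. A row lasts 1/12 s, in which the tool goes at most 41.7 mm and 7.16 degrees, less where a joint would pass 70% of its speed; a pose out of reach is approached as far as the arm can. A call with a number of a shift or a turn outside -1 to 1 is refused whole. A call with a gripper value outside its range is refused whole. The fingers move at their own pace and stop on an object; FORCE is the grip in N (left out, the last holds). Time passes only in rows, so rows that do not move let the fingers close, or fill a call up. It gives the time, the measured TCP pose, the force, the opening and the grip force at its end, in the units of the state.
- bot.sense(): the state, without advancing time (a new reading comes with each control period).
- bot.capture(name): name is "side" or "top"; returns a dict with "pixels" (384x512x3 uint8, red, green, blue), "fx", "fy", "cx", "cy" (pixels), "rvec" (rotation vector, rad) and "tvec" (3), from world to camera coordinates, as OpenCV has them. Camera axes: x right, y down, z forward; pixel columns grow to the right and rows downward; lengths in m; the calibration is good to about 2 mm. A picture is of the moment at which its call begins. There is no depth.
- bot.hand_in(): hands the job in; it is judged then, once.
The state is a dict: "clock": time; "joint_positions": joint angles; "joint_vel": joint speeds; "joint_torque": joint torques, N m; "eef_pos": TCP position; "eef_rot": TCP orientation; "force": force on the tool from outside, world axes, zero at the start; "ft_torque": the same for the moment, N m; "finger_gap": finger opening in m; "finger_force": force on a finger pad.
Only numpy, scipy, OpenCV 4.12 (cv2) and the standard library are available. Lean on these libraries where they do the work, as an engineer would, in place of code of your own. Each camera call takes 0.05 s, during which the arm holds its last target. There are 200 camera calls.

TASK

Mount the small camera on the leaning ball stud of the bench stand: first raise the lock lever well up on the camera's foot, then lower the foot squarely over the ball until it sits flush on the collar, with the lens looking towards the side the stud leans to, and finally press the lever fully down to lock it. Set the camera down gently, never let it fall over, and leave the other things on the bench where they are.

Things in the scene. Friction and masses are not known exactly. Their poses are not given: they have to be found in the camera images.
- camera_body (a point): Centre of the white camera housing, a box 50 (x) x 44 (y) x 40 (z) mm, best grasped across y. It sits on an aluminium coupler foot, one loose thing of about 0.65 kg, upright on the bench at the start. This point is on the foot's axis, 66 mm above its flat underside; top of the housing 86 mm above it. Axes: z up along the foot's axis, -x towards the lens, +x towards the lever.
- socket (a point): Point on the foot's axis 25 mm above its underside, at the middle of the socket; meets the ball's centre when fully seated. The socket is open below, 34 mm square inside, ceiling 41.5 mm above the underside. The foot is a block 44 x 44 mm with a flange 56 x 56 x 7 mm at its bottom. Axes as the camera's.
- lens (a point): Centre of the lens's front face (black barrel 35 mm across), 53 mm from the foot's axis on the camera's -x side, 66 mm above the underside.
- lever_hinge (a point): On the hinge axis of the lock lever, in the camera's frame 27 mm on the +x side of the foot's axis and 26 mm above the underside; the hinge runs along the camera's y. Axes as the camera's.
- lever_grip (a point): Point on the lever's handle 85 mm from the hinge, at the middle of its thickness; x of this frame points along the handle, outward. The handle is a dark steel bar 12 mm wide and 6 mm thick, with a wider end (18 mm wide, 8 mm thick) from 72 to 98 mm from the hinge.
- lever (a joint): Angle of the lock lever: 0 = fully down (handle square to the foot's axis, locked: its claw reaches under the ball or keeps the ball from entering), 1.0 rad = fully up (its upper stop). Above 0.5 rad the claw is clear of the socket. Stiff hinge, about 0.04 N m: it stays where it is left. A firm pinch must turn with the handle, or the camera tips instead.
- ball (a point): Centre of the steel ball (32 mm across) on the bench stand, which is fixed. z of this frame points out along the stud, which leans 0.47 rad (27 degrees) from vertical towards this frame's -x. 25 mm below the centre along the stud is the flat top of a round collar (76 mm across) on which the foot's underside comes to sit. The seated camera stays put when let go, even unlocked.
- mouse: Black computer mouse, 105 x 60 x 34 mm, origin under its centre; to be left alone.
- loupe: Black upright slide loupe, 42 x 32 x 56 mm, origin under its centre; to be left alone.
- slide_box: White slide box with grey lid, 87 x 82 x 36 mm, origin under its centre; to be left alone.
- brush: Fine brush, 170 mm long and 8 mm thick, with a blue handle, lying along its x; origin under its middle; to be left alone.
Not all that is in view belongs to the job. What is shaped like the part that bears ball but purple or yellow is not meant. There is more than one size of the part that bears camera_body; the job needs the smaller.

How it is judged:
On the way, in this order (a step that is already met when the one before it is completed fails the run):
1. the lock lever is raised well up (past 0.55 rad) before the foot is on the ball (value of joint lever above 0.55 rad and distance between socket and ball above 0.05 m), for 0.2 s.
2. the foot sits square on the ball with the lever still up and the lens towards the side the stud leans to (distance between socket and ball below 0.004 m and angle between the z axis of socket and the z axis of ball, either way round below 0.1 rad and x of lens in the frame of ball below -0.044 m and value of joint lever above 0.4 rad), for 0.2 s.
At the end, for the whole second after the job is handed in: The socket's middle is within 4 mm of the ball's centre and its axis within 0.1 rad of the stud's, the lens lies on the side the stud leans to (within about 34 degrees), the lever is down to less than 0.1 rad, and the camera is at rest and released (distance between socket and ball below 0.004 m and angle between the z axis of socket and the z axis of ball, either way round below 0.1 rad and x of lens in the frame of ball below -0.044 m and value of joint lever below 0.1 rad and velocity of joint lever below 0.1 rad/s and linear speed of camera below 0.02 m/s); the robot touches nothing.
It fails at once if the camera falls over (tips more than 1 rad) (angle between socket's own z axis and vertical above 1 rad).
It fails at once if the camera is slammed onto the stand (over 90 N) (contact force between camera and stand above 90 N).
It fails at once if the mouse, loupe, slide box or brush is moved more than 30 mm (distance of any of mouse, loupe, slide_box, brush from where it was at the start of the episode above 0.03 m).
It also fails if it takes over 64 s, if anything falls off the work surface, if the arm or the gripper's body presses on something with over 40 N, if the wrist force passes 120 N, or if a joint passes its speed limit or range.

## Working session

There is one attempt and no reset: what is moved stays moved. The work goes in short steps, Python scripts to look and compute and a shell command to move; the robot and the scene stay as the last step left them, time stands still between calls to the robot, and variables do not carry over. Pictures are saved under pics/ and viewed, at most 10 in all, crops included, and the job is handed in when it is done.

```bash
mkdir -p pics; cat > h.py <<'E'
import numpy as np, cv2, json
from workcell import bot
from scipy.spatial.transform import Rotation as R
def shot(n,fn):
    c=bot.capture(n); cv2.imwrite('pics/'+fn+'.png',cv2.cvtColor(c['pixels'],cv2.COLOR_RGB2BGR))
    np.savez('pics/'+fn+'.npz',**c); return c
def crop(fn,x0,y0,x1,y1,out,s):
    im=cv2.imread('pics/'+fn+'.png')[y0:y1,x0:x1]; cv2.imwrite('pics/'+out+'.png',cv2.resize(im,None,fx=s,fy=s,interpolation=cv2.INTER_CUBIC))
def cal(fn):
    c=np.load('pics/'+fn+'.npz'); K=np.array([[c['fx'],0,c['cx']],[0,c['fy'],c['cy']],[0,0,1]],float); return K,c['rvec'].astype(float),c['tvec'].astype(float)
def proj(fn,P):
    K,r,t=cal(fn); return cv2.projectPoints(np.array(P,float).reshape(-1,3),r,t,K,None)[0].reshape(-1,2)
def ray(fn,uv):
    K,r,t=cal(fn); M=cv2.Rodrigues(r)[0]; d=M.T@np.linalg.inv(K)@np.array([uv[0],uv[1],1.]); return -M.T@t.ravel(), d/np.linalg.norm(d)
def onz(fn,uv,z):
    o,d=ray(fn,uv); return o+d*(z-o[2])/d[2]
def tri(f1,u1,f2,u2):
    o1,d1=ray(f1,u1);o2,d2=ray(f2,u2); s=np.linalg.lstsq(np.c_[d1,-d2],o2-o1,rcond=None)[0]
    a,b=o1+s[0]*d1,o2+s[1]*d2; return (a+b)/2,np.linalg.norm(a-b)
E
python3 - <<'E'
from h import *
a=shot('side','s0');b=shot('top','t0')
big=np.vstack([a['pixels'],b['pixels']])
for f in('s0','t0'): print(ray(f,(256,192)), cal(f)[0][0,0])
h=np.hstack([a['pixels'],b['pixels']]); 
s=bot.sense(); print(s['eef_rot'],s['clock'],s['force'])
E
```

```text
(array([0.27390762, 0.86991407, 0.74985406]), array([ 0.21556765, -0.77206635, -0.59786632])) 357.682639747854
(array([ 0.27835618, -0.00143205,  1.07039337]), array([ 0.22614611,  0.02330813, -0.97381449])) 386.9923713030865
[ 9.74140866e-01  2.25939827e-01 -8.87311805e-05 -8.71457328e-04] 0.1 [ 0.41806316  0.10059077 -0.45749203]
```

View pics/s0.png

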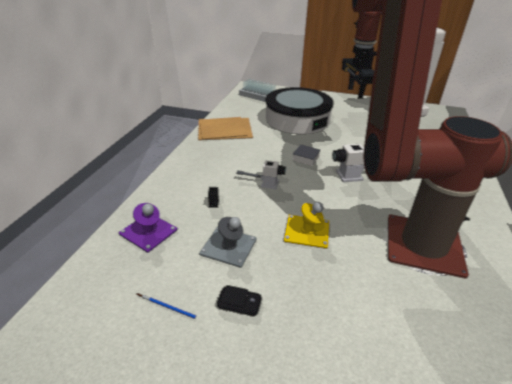

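View pics/t0.png

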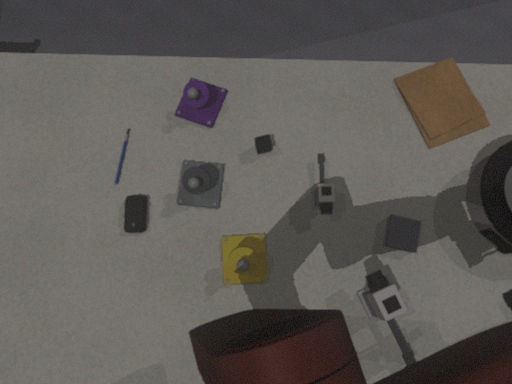

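The side view shows the small camera at (272,172) with its lever to the left and the large one at (350,160). The grey stand is at (230,240), and the purple and yellow stands are decoys. In the top view the small camera is at (326,195) with its lever up towards (321,157). The grey stand is at (200,183) with its ball at (195,183).

```bash
python3 - <<'E'
from h import *
def g(fn,x,y,w,h,s): return cv2.resize(cv2.convertScaleAbs(cv2.imread('pics/'+fn+'.png')[y:y+h,x:x+w],alpha=1.3 if fn[0]=='t' else 1),None,fx=s,fy=s,interpolation=cv2.INTER_CUBIC)
cv2.imwrite('pics/c0.png',np.vstack([np.hstack([g('s0',230,145,65,50,6),g('s0',195,207,65,60,6)[:300]]),np.hstack([g('t0',290,145,65,50,6)[:,:],g('t0',170,150,65,60,6)[60:360]])]))
E
```

```text
(no output)
```

View pics/c0.png

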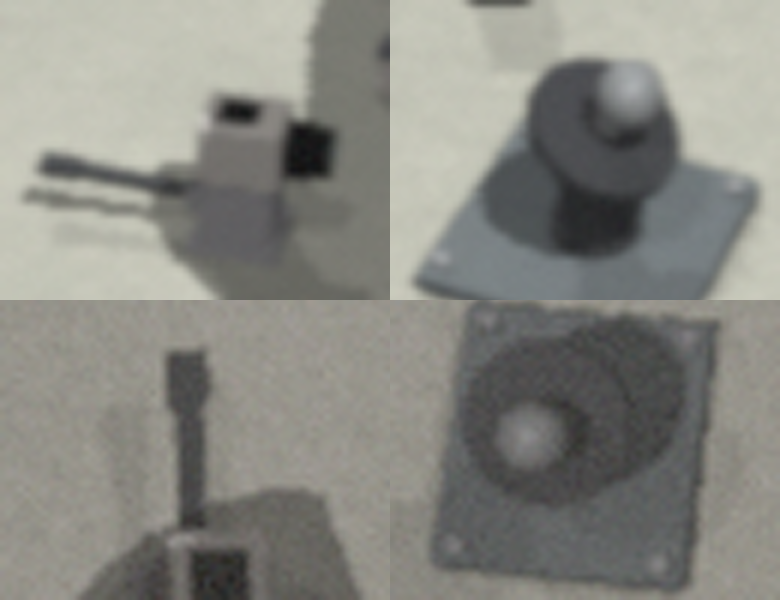

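The crop shows the ball at side (234.8,222.8) and top (193.2,182.5). The lever tip is at side (236.7,172.5) and top (321,153.3). Next I fit the models.

```bash
python3 - <<'E'
from h import *
from scipy.optimize import least_squares
print('ball',tri('s0',(234.8,222.8),'t0',(193.2,182.5)))
S=[((25,22,86),(263.3,166.3)),((-25,22,86),(277.5,168)),((25,22,46),(263.3,175.5)),((-25,22,46),(277,176.7))]
T=[((25,22,86),(318.3,183.8)),((25,-22,86),(334.2,183.8))]
def lv(d,a): return (27+d*np.cos(a),0,26+d*np.sin(a))
def res(p):
    x,y,w,a=p; W=lambda q:np.array([x,y,0])+R.from_euler('z',w).apply(np.array(q)/1000)
    r=[]
    for f,L in(('s0',S+[(lv(98,a),(236.7,172.5))]),('t0',T+[(lv(98,a),(321,153.5))])):
        r.append((proj(f,[W(q) for q,_ in L])-[u for _,u in L]).ravel())
    return np.concatenate(r)
x0=onz('t0',(326,190),.08); s=least_squares(res,[x0[0],x0[1],0,.1],loss='soft_l1'); print(s.x,s.fun.round(1))
x,y,w,a=s.x; W=lambda q:np.array([x,y,0])+R.from_euler('z',w).apply(np.array(q)/1000)
print('grip',W(lv(85,a)))
B=tri('s0',(234.8,222.8),'t0',(193.2,182.5))[0]
# collar overlays for lean azimuths
rows=[]
for az in np.radians([90,120,150,180]):
    z=np.array([np.sin(.47)*np.cos(az),np.sin(.47)*np.sin(az),np.cos(.47)])
    e1=np.cross([0,0,1],z);e1/=np.linalg.norm(e1);e2=np.cross(z,e1)
    th=np.linspace(0,6.28,60); C=B-.025*z+.038*(np.outer(np.cos(th),e1)+np.outer(np.sin(th),e2))
    r=[]
    for f,x0,y0,al in(('s0',195,207,1),('t0',165,150,1.6)):
        im=cv2.resize(cv2.convertScaleAbs(cv2.imread(f'pics/{f}.png')[y0:y0+60,x0:x0+65],alpha=al),None,fx=5,fy=5,interpolation=cv2.INTER_CUBIC)[:290]
        pp=((proj(f,C)-[x0,y0]+.5)*5).astype(int); cv2.polylines(im,[pp.reshape(-1,1,2)],True,(0,0,255),1)
        r.append(im)
    rows.append(np.vstack(r))
o=np.hstack(rows); cv2.imwrite('pics/ov.png',cv2.resize(o,(800,int(o.shape[0]*800/o.shape[1]))))
E
```

```text
ball (array([0.52335419, 0.18473028, 0.10216731]), np.float64(0.0007779679087618275))
[ 0.50913424 -0.16341489  0.06449423  0.03789558] [-0.3 -0.5 -0.2 -0.3 -0.6 -0.1 -0.3  0.6  0.2 -0.4 -0.3  0.4  0.6 -0.2
 -0.4  1. ]
grip [ 0.62084049 -0.15620047  0.02922035]
```

View pics/ov.png

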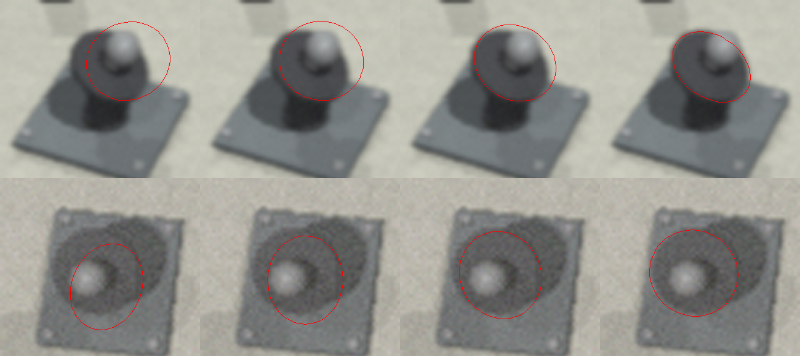

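The ball comes out at (0.523, 0.185, 0.102). The collar overlay matches a lean azimuth of 170–180°. Next I write a motion helper, measure the plate's direction and approach the lever.

```bash
cat >> h.py <<'E'
def tool(yaw,tilt): # tool down, x at azimuth yaw, then turned about tool y
    c,s=np.cos(yaw),np.sin(yaw); M=np.array([[c,s,0],[s,-c,0],[0,0,-1.]]); return M@R.from_euler('y',tilt).as_matrix()
def plan(p,M,n,p0=None,M0=None):
    s=bot.sense()
    if p0 is None: p0,M0=np.array(s['eef_pos']),R.from_quat(s['eef_rot']).as_matrix()
    w=R.from_matrix(M0.T@M).as_rotvec()/n; r=R.from_rotvec(w).as_matrix()
    A=sum(np.linalg.matrix_power(r,k) for k in range(n)); d=np.linalg.solve(A,M0.T@(np.array(p)-p0))
    print('n',n,'row',(d/.03).round(3).tolist(),(w/np.pi).round(4).tolist())
def grasp2tcp(g,M): return np.array(g)+M[:,2]*.019
E
python3 - <<'E'
from h import *
c=[(170+(u-390)/6,160+(v-300)/6) for u,v in((470,305),(718,322),(688,585),(432,565))]
P=[onz('t0',u,.008) for u in c]
for i,j in((0,3),(1,2),(1,0),(2,3)): d=P[j]-P[i]; print(np.degrees(np.arctan2(d[1],d[0])),np.linalg.norm(d))
w=.064; M=tool(w,-.3); g=np.array([.6208,-.1562,.0292]); T=grasp2tcp(g,M)
up=T+[0,0,.1]; print(T,up)
plan(up,M,20)
plan(T,M,10,up,M)
E
```

```text
176.31209139814007 0.12746653888620754
176.66699107542726 0.1283663657471337
87.54549737534863 0.1192779223702062
87.10916797287686 0.12005702109581774
[ 0.61519661 -0.15655911  0.01104861] [ 0.61519661 -0.15655911  0.11104861]
n 20 row [0.753, -0.497, 0.084] [0.0009, -0.0047, 0.0062]
n 10 row [0.099, 0.0, 0.318] [0.0, 0.0, 0.0]
```

```bash
python3 -m crank '[[0.753,-0.497,0.084,0.0009,-0.0047,0.0062,1],[0.753,-0.497,0.084,0.0009,-0.0047,0.0062,1],[0.753,-0.497,0.084,0.0009,-0.0047,0.0062,1],[0.753,-0.497,0.084,0.0009,-0.0047,0.0062,1],[0.753,-0.497,0.084,0.0009,-0.0047,0.0062,1],[0.753,-0.497,0.084,0.0009,-0.0047,0.0062,1],[0.753,-0.497,0.084,0.0009,-0.0047,0.0062,1],[0.753,-0.497,0.084,0.0009,-0.0047,0.0062,1],[0.753,-0.497,0.084,0.0009,-0.0047,0.0062,1],[0.753,-0.497,0.084,0.0009,-0.0047,0.0062,1]]' 5 >/dev/null
python3 -m crank '[[0.753,-0.497,0.084,0.0009,-0.0047,0.0062,1],[0.753,-0.497,0.084,0.0009,-0.0047,0.0062,1],[0.753,-0.497,0.084,0.0009,-0.0047,0.0062,1],[0.753,-0.497,0.084,0.0009,-0.0047,0.0062,1],[0.753,-0.497,0.084,0.0009,-0.0047,0.0062,1],[0.753,-0.497,0.084,0.0009,-0.0047,0.0062,1],[0.753,-0.497,0.084,0.0009,-0.0047,0.0062,1],[0.753,-0.497,0.084,0.0009,-0.0047,0.0062,1],[0.753,-0.497,0.084,0.0009,-0.0047,0.0062,1],[0.753,-0.497,0.084,0.0009,-0.0047,0.0062,1]]'
python3 - <<'E'
from h import *
T=np.array([ 0.61519661,-0.15655911,0.01104861]); M=tool(.064,-.3)
plan(T,M,10)
a=shot('side','s1');b=shot('top','t1')
K=lambda p,x,y:cv2.resize(p[y:y+100,x:x+130,::-1],None,fx=3,fy=3,interpolation=cv2.INTER_CUBIC)
cv2.imwrite('pics/c1.png',np.hstack([K(a['pixels'],200,100),K(b['pixels'],260,110)]))
E
```

```text
clock: 1.77
eef_pos: [0.6162, -0.1564, 0.1108]
eef_rot: [0.988, 0.031, -0.149, 0.006]
force: [1.5, -0.6, 0.6]
finger_gap: 0.0872
finger_force: 0.0
n 10 row [0.095, 0.0, 0.319] [0.0001, 0.0, -0.0001]
```

View pics/c1.png

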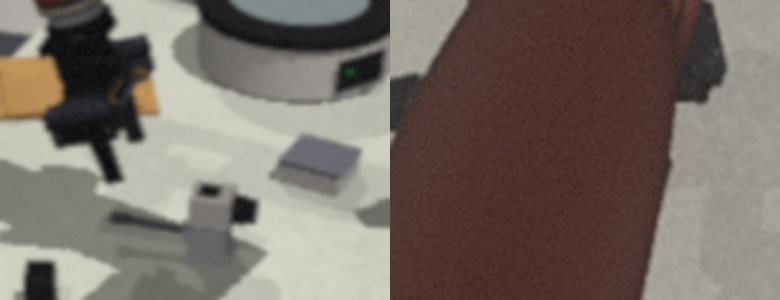

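In the side view the fingers are above the lever end (crop ~(112,178) against the lever tip at (112,217)). The arm blocks the top view. I go down and pinch lightly.

```bash
python3 -m crank '[[0.095,0,0.319,0,0,0,1],[0.095,0,0.319,0,0,0,1],[0.095,0,0.319,0,0,0,1],[0.095,0,0.319,0,0,0,1],[0.095,0,0.319,0,0,0,1],[0.095,0,0.319,0,0,0,1],[0.095,0,0.319,0,0,0,1],[0.095,0,0.319,0,0,0,1],[0.095,0,0.319,0,0,0,1],[0.095,0,0.319,0,0,0,1]]' 4
python3 -m crank '[[0,0,0,0,0,0,-0.3],[0,0,0,0,0,0,-0.5],[0,0,0,0,0,0,-0.7],[0,0,0,0,0,0,-0.8],[0,0,0,0,0,0,-0.9],[0,0,0,0,0,0,-1],[0,0,0,0,0,0,-1],[0,0,0,0,0,0,-1],[0,0,0,0,0,0,-1],[0,0,0,0,0,0,-1]]' 4
python3 - <<'E'
from h import *
s=bot.sense();p=np.array(s['eef_pos']);M=R.from_quat(s['eef_rot']).as_matrix()
g=p-.019*M[:,2]; cx=np.array([np.cos(.064),np.sin(.064),0]); print(g)
h=np.array([.5091,-.1634,.026])+.027*cx; print('hinge',h,'dist',np.linalg.norm(g-h))
ax=M[:,1]; Q=R.from_rotvec(ax*.85).as_matrix()
p2=h+Q@(p-h); p2-=ax*np.dot(p2-p,ax)*1
plan(p2,Q@M,20)
E
```

```text
clock: 2.7
eef_pos: [0.6147, -0.1579, 0.0109]
eef_rot: [0.988, 0.031, -0.149, 0.006]
force: [0.2, -0.8, -0.0]
finger_gap: 0.0871
finger_force: 0.0
clock: 3.53
eef_pos: [0.6148, -0.1578, 0.012]
eef_rot: [0.988, 0.031, -0.149, 0.006]
force: [-0.6, -0.6, -0.0]
finger_gap: 0.0283
finger_force: 0.0
[ 0.62034263 -0.15745518  0.0301473 ]
hinge [ 0.53604472 -0.16167318  0.026     ] dist 0.08450520141305658
n 20 row [-0.016, 0.0, -0.112] [0.0, 0.0135, 0.0]
```

Fingers are still closing.

```bash
python3 -m crank '[[0,0,0,0,0,0,-1],[0,0,0,0,0,0,-1],[0,0,0,0,0,0,-1],[0,0,0,0,0,0,-1],[0,0,0,0,0,0,-1],[0,0,0,0,0,0,-1],[0,0,0,0,0,0,-1],[0,0,0,0,0,0,-1],[0,0,0,0,0,0,-1],[0,0,0,0,0,0,-1]]' 4
```

```text
clock: 4.37
eef_pos: [0.6147, -0.1577, 0.0119]
eef_rot: [0.988, 0.031, -0.149, 0.006]
force: [0.6, 2.3, -0.4]
finger_gap: 0.0182
finger_force: 4.0
```

```bash
python3 -m crank '[[-0.016,0,-0.112,0,0.0135,0,-1],[-0.016,0,-0.112,0,0.0135,0,-1],[-0.016,0,-0.112,0,0.0135,0,-1],[-0.016,0,-0.112,0,0.0135,0,-1],[-0.016,0,-0.112,0,0.0135,0,-1],[-0.016,0,-0.112,0,0.0135,0,-1],[-0.016,0,-0.112,0,0.0135,0,-1],[-0.016,0,-0.112,0,0.0135,0,-1],[-0.016,0,-0.112,0,0.0135,0,-1],[-0.016,0,-0.112,0,0.0135,0,-1]]'
python3 -m crank '[[-0.016,0,-0.112,0,0.0135,0,-1],[-0.016,0,-0.112,0,0.0135,0,-1],[-0.016,0,-0.112,0,0.0135,0,-1],[-0.016,0,-0.112,0,0.0135,0,-1],[-0.016,0,-0.112,0,0.0135,0,-1],[-0.016,0,-0.112,0,0.0135,0,-1],[-0.016,0,-0.112,0,0.0135,0,-1],[-0.016,0,-0.112,0,0.0135,0,-1],[-0.016,0,-0.112,0,0.0135,0,-1],[-0.016,0,-0.112,0,0.0135,0,-1]]'
python3 - <<'E'
from h import *
s=bot.sense();p=np.array(s['eef_pos']);M=R.from_quat(s['eef_rot']).as_matrix()
print(p-.019*M[:,2], np.array([.536,-.1617,.026]))
a=shot('side','s2')
E
```

```text
clock: 5.2
eef_pos: [0.6131, -0.1579, 0.0455]
eef_rot: [0.997, 0.032, 0.063, -0.001]
force: [-0.7, 1.4, -0.6]
finger_gap: 0.0183
finger_force: 4.0
clock: 6.03
eef_pos: [0.5977, -0.1585, 0.0753]
eef_rot: [0.962, 0.031, 0.271, -0.008]
force: [0.3, 1.3, -2.8]
finger_gap: 0.0185
finger_force: 4.0
[ 0.58780201 -0.15915084  0.09145437] [ 0.536  -0.1617  0.026 ]
```

The lever is at about 0.9 rad. I open the fingers and lift straight up.

```bash
python3 -m crank '[[0,0,0,0,0,0,-0.4],[0,0,0,0,0,0,0],[0,0,0,0,0,0,0.3],[0,0,0,0,0,0,0.5],[0,0,0,0,0,0,0.7],[0,0,0,0,0,0,0.8],[0,0,0,0,0,0,1],[0,0,0,0,0,0,1],[0,0,0,0,0,0,1],[0,0,0,0,0,0,1]]'
python3 -m crank '[[0.21,0,-0.34,0,0,0,1],[0.21,0,-0.34,0,0,0,1],[0.21,0,-0.34,0,0,0,1],[0.21,0,-0.34,0,0,0,1],[0.21,0,-0.34,0,0,0,1],[0.21,0,-0.34,0,0,0,1],[0.21,0,-0.34,0,0,0,1],[0.21,0,-0.34,0,0,0,1],[0.21,0,-0.34,0,0,0,1],[0.21,0,-0.34,0,0,0,1]]'
python3 - <<'E'
from h import *
M=tool(.064,0)
plan([.5091,-.1634,.17],M,10)
a=shot('side','s3')
cv2.imwrite('pics/c3.png',cv2.resize(a['pixels'][90:200,220:350,::-1],None,fx=5,fy=5,interpolation=cv2.INTER_CUBIC))
E
```

```text
clock: 6.92
eef_pos: [0.5987, -0.1587, 0.0758]
eef_rot: [0.962, 0.031, 0.271, -0.008]
force: [0.3, -0.1, -0.1]
finger_gap: 0.0767
finger_force: 0.0
clock: 7.75
eef_pos: [0.5991, -0.1584, 0.197]
eef_rot: [0.962, 0.031, 0.271, -0.008]
force: [-0.8, 0.7, 0.1]
finger_gap: 0.087
finger_force: 0.0
n 10 row [-0.318, -0.003, -0.004] [0.0001, -0.0175, 0.0]
```

View pics/c3.png

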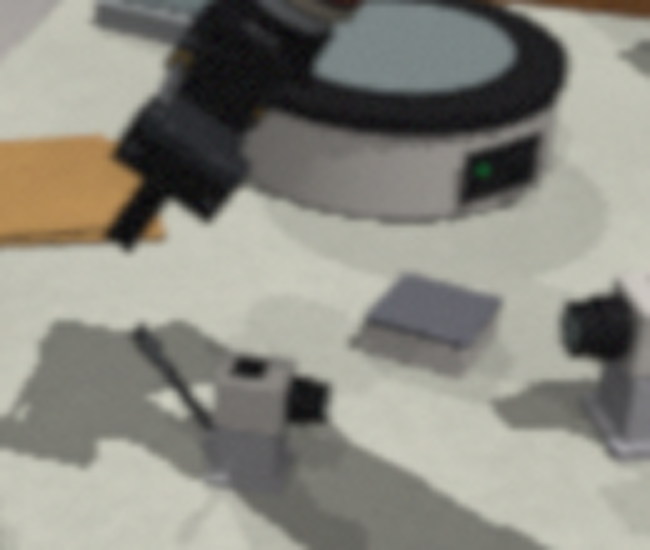

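The lever stands up (crop (138,330) to (210,425)) and the camera is upright, not moved visibly. I move above it and grasp across y.

```bash
python3 -m crank '[[-0.318,-0.003,-0.004,0,-0.0175,0,1],[-0.318,-0.003,-0.004,0,-0.0175,0,1],[-0.318,-0.003,-0.004,0,-0.0175,0,1],[-0.318,-0.003,-0.004,0,-0.0175,0,1],[-0.318,-0.003,-0.004,0,-0.0175,0,1],[-0.318,-0.003,-0.004,0,-0.0175,0,1],[-0.318,-0.003,-0.004,0,-0.0175,0,1],[-0.318,-0.003,-0.004,0,-0.0175,0,1],[-0.318,-0.003,-0.004,0,-0.0175,0,1],[-0.318,-0.003,-0.004,0,-0.0175,0,1]]'
python3 - <<'E'
from h import *
plan([.5091,-.1634,.049],tool(.064,0),10)
E
```

```text
clock: 8.63
eef_pos: [0.5085, -0.1634, 0.1688]
eef_rot: [0.999, 0.032, -0.002, 0.001]
force: [0.0, 0.1, -0.1]
finger_gap: 0.0869
finger_force: 0.0
n 10 row [0.003, -0.0, 0.399] [0.0001, 0.0001, -0.0]
```

```bash
python3 -m crank '[[0.003,0,0.4,0,0,0,1],[0.003,0,0.4,0,0,0,1],[0.003,0,0.4,0,0,0,1],[0.003,0,0.4,0,0,0,1],[0.003,0,0.4,0,0,0,1],[0.003,0,0.4,0,0,0,1],[0.003,0,0.4,0,0,0,1],[0.003,0,0.4,0,0,0,0.5],[0.003,0,0.4,0,0,0,0.3],[0.003,0,0.4,0,0,0,0.2]]' 5
python3 -m crank '[[0,0,0,0,0,0,0],[0,0,0,0,0,0,-0.2],[0,0,0,0,0,0,-0.5],[0,0,0,0,0,0,-1],[0,0,0,0,0,0,-1],[0,0,0,0,0,0,-1],[0,0,0,0,0,0,-1],[0,0,0,0,0,0,-1],[0,0,0,0,0,0,-1],[0,0,0,0,0,0,-1]]' 5
python3 -m crank '[[0,0,0,0,0,0,-1],[0,0,0,0,0,0,-1],[0,0,0,0,0,0,-1],[0,0,0,0,0,0,-1],[0,0,0,0,0,0,-1],[0,0,0,0,0,0,-1],[0,0,0,0,0,0,-1],[0,0,0,0,0,0,-1],[0,0,0,0,0,0,-1],[0,0,0,0,0,0,-1]]' 45
python3 -m crank '[[0,0,-0.5,0,0,0,-1],[0,0,-0.5,0,0,0,-1],[0,0,-0.5,0,0,0,-1],[0,0,-0.5,0,0,0,-1],[0,0,-0.5,0,0,0,-1],[0,0,-0.5,0,0,0,-1],[0,0,-0.5,0,0,0,-1],[0,0,-0.5,0,0,0,-1],[0,0,-0.5,0,0,0,-1],[0,0,-0.5,0,0,0,-1]]' 45
python3 - <<'E'
from h import *
# seated: camera z = stud axis
az=np.radians(177); z=np.array([np.sin(.47)*np.cos(az),np.sin(.47)*np.sin(az),np.cos(.47)])
B=np.array([.5234,.1847,.1022]); M=tool(az-np.pi,.47); print(M[:,2]+z)
T=B+z*(.049-.025)     # TCP 49mm above underside on axis
np.savez('seat.npz',T=T,M=M,z=z)
plan(T+.075*z,M,20); print(T, T+.075*z)
E
```

```text
clock: 9.47
eef_pos: [0.5099, -0.1636, 0.0476]
eef_rot: [0.999, 0.032, -0.0, 0.001]
force: [-0.5, 0.0, 0.5]
finger_gap: 0.0742
finger_force: 0.0
clock: 10.3
eef_pos: [0.5105, -0.1623, 0.0498]
eef_rot: [0.999, 0.032, 0.0, 0.0]
force: [0.9, 6.7, 4.3]
finger_gap: 0.0447
finger_force: 5.0
clock: 11.13
eef_pos: [0.5104, -0.1624, 0.0498]
eef_rot: [0.999, 0.032, 0.0, 0.0]
force: [-0.2, 6.2, 3.1]
finger_gap: 0.0434
finger_force: 44.6
clock: 11.97
eef_pos: [0.5089, -0.1627, 0.1985]
eef_rot: [0.999, 0.032, -0.001, 0.001]
force: [0.6, -0.3, -7.9]
finger_gap: 0.0437
finger_force: 44.6
[0.00000000e+00 5.55111512e-17 0.00000000e+00]
n 20 row [-0.047, -0.584, 0.0] [-0.0004, 0.0075, 0.0018]
[0.51254563 0.18526885 0.12359764] [0.4786257  0.18704652 0.19046526]
```

```bash
R='[-0.047,-0.584,0,-0.0004,0.0075,0.0018,-1]'; python3 -m crank '[[-0.047,-0.584,0,-0.0004,0.0075,0.0018,-1],[-0.047,-0.584,0,-0.0004,0.0075,0.0018,-1],[-0.047,-0.584,0,-0.0004,0.0075,0.0018,-1],[-0.047,-0.584,0,-0.0004,0.0075,0.0018,-1],[-0.047,-0.584,0,-0.0004,0.0075,0.0018,-1],[-0.047,-0.584,0,-0.0004,0.0075,0.0018,-1],[-0.047,-0.584,0,-0.0004,0.0075,0.0018,-1],[-0.047,-0.584,0,-0.0004,0.0075,0.0018,-1],[-0.047,-0.584,0,-0.0004,0.0075,0.0018,-1],[-0.047,-0.584,0,-0.0004,0.0075,0.0018,-1]]' 45
python3 -m crank '[[-0.047,-0.584,0,-0.0004,0.0075,0.0018,-1],[-0.047,-0.584,0,-0.0004,0.0075,0.0018,-1],[-0.047,-0.584,0,-0.0004,0.0075,0.0018,-1],[-0.047,-0.584,0,-0.0004,0.0075,0.0018,-1],[-0.047,-0.584,0,-0.0004,0.0075,0.0018,-1],[-0.047,-0.584,0,-0.0004,0.0075,0.0018,-1],[-0.047,-0.584,0,-0.0004,0.0075,0.0018,-1],[-0.047,-0.584,0,-0.0004,0.0075,0.0018,-1],[-0.047,-0.584,0,-0.0004,0.0075,0.0018,-1],[-0.047,-0.584,0,-0.0004,0.0075,0.0018,-1]]'
python3 - <<'E'
from h import *
q=np.load('seat.npz'); plan(q['T']+.075*q['z'],q['M'],10)
shot('side','s4');shot('top','t4')
s=bot.sense();p=np.array(s['eef_pos']);M=R.from_quat(s['eef_rot']).as_matrix()
# model overlay: camera frame x=tool x, y=-tool y, z=-tool z ; underside 49mm beyond TCP
def W(q): q=np.array(q)/1000; return p+M@np.array([q[0],-q[1],.049-q[2]])
def box(a,b,z0,z1): 
    P=[(x,y,z) for z in(z0,z1) for x,y in((-a,-b),(a,-b),(a,b),(-a,b))]
    E=[(0,1),(1,2),(2,3),(3,0),(4,5),(5,6),(6,7),(7,4),(0,4),(1,5),(2,6),(3,7)]; return P,E
out=[]
for f,x0,y0 in(('s4',190,170),('t4',150,140)):
    im=cv2.resize(cv2.imread(f'pics/{f}.png')[y0:y0+90,x0:x0+78],None,fx=5,fy=5,interpolation=cv2.INTER_CUBIC)
    out.append(im.copy())
    for b in(box(25,22,46,86),box(28,28,0,7)):
        uv=((proj(f,[W(x) for x in b[0]])-[x0,y0]+.5)*5).astype(int)
        for i,j in b[1]: cv2.line(im,tuple(map(int,uv[i])),tuple(map(int,uv[j])),(0,0,255),1)
    out.append(im)
cv2.imwrite('pics/ov4.png',np.hstack([out[0],out[1]]) if 1 else 0); cv2.imwrite('pics/ov4t.png',np.hstack(out[2:]))
E
```

```text
clock: 12.8
eef_pos: [0.4877, 0.0122, 0.195]
eef_rot: [0.993, 0.003, 0.117, 0.003]
force: [-0.5, 0.5, -7.5]
finger_gap: 0.0438
finger_force: 44.6
clock: 13.63
eef_pos: [0.4776, 0.187, 0.1888]
eef_rot: [0.972, -0.025, 0.232, 0.006]
force: [0.3, -1.2, -7.3]
finger_gap: 0.0438
finger_force: 44.6
n 10 row [0.005, -0.0, -0.003] [0.0, 0.0, 0.0]
```

View pics/ov4.png

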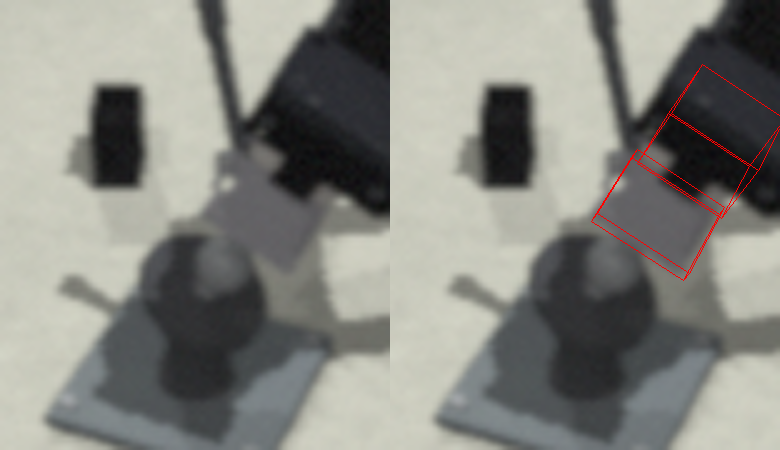

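The side view shows the foot above the ball. The model overlay of the flange agrees within about 1–1.5 px (edge read at (203,213)–(293,272), predicted (204,220)–(296,278)). I descend along the stud axis and watch the force.

```bash
python3 -m crank '[[0.05,0,0.13,0,0,0,-1],[0,0,0.13,0,0,0,-1],[0,0,0.13,0,0,0,-1],[0,0,0.13,0,0,0,-1],[0,0,0.13,0,0,0,-1],[0,0,0.13,0,0,0,-1],[0,0,0.13,0,0,0,-1],[0,0,0.13,0,0,0,-1],[0,0,0.13,0,0,0,-1],[0,0,0.0,0,0,0,-1]]' 45
python3 - <<'E'
from h import *
q=np.load('seat.npz'); s=bot.sense(); print(q['M'].T@(np.array(s['eef_pos'])-q['T'])*1000, q['M'].T@np.array(s['force']))
plan(q['T'],q['M'],10)
shot('side','s5')
p=np.array(s['eef_pos']);M=R.from_quat(s['eef_rot']).as_matrix()
def W(q): q=np.array(q)/1000; return p+M@np.array([q[0],-q[1],.049-q[2]])
x0,y0=215,185
im=cv2.resize(cv2.imread('pics/s5.png')[y0:y0+55,x0:x0+45],None,fx=9,fy=9,interpolation=cv2.INTER_CUBIC); o=im.copy()
F=[W((x,y,0)) for x,y in((28,28),(-28,28))]
L=[W((-28,28,7)),W((-28,28,0)),W((28,28,0)),W((28,28,7)),W((-28,28,7))]
uv=((proj('s5',L)-[x0,y0]+.5)*9).astype(int); cv2.polylines(im,[uv.reshape(-1,1,2)],False,(0,0,255),1); print(uv.tolist())
cv2.imwrite('pics/c5.png',cv2.resize(np.hstack([o,im]),(800,489)) if 0 else np.hstack([o,im])[:, :800])
E
```

```text
clock: 14.57
eef_pos: [0.4966, 0.1855, 0.159]
eef_rot: [0.972, -0.025, 0.233, 0.006]
force: [0.0, -0.3, -7.7]
finger_gap: 0.0437
finger_force: 44.6
[  1.79993742   0.59157278 -38.78907718] [-3.45839414  0.28941884  6.84281466]
n 10 row [-0.006, -0.002, 0.129] [0.0, -0.0, 0.0]
[[250, 412], [240, 425], [79, 320], [88, 306], [250, 412]]
```

View pics/c5.png

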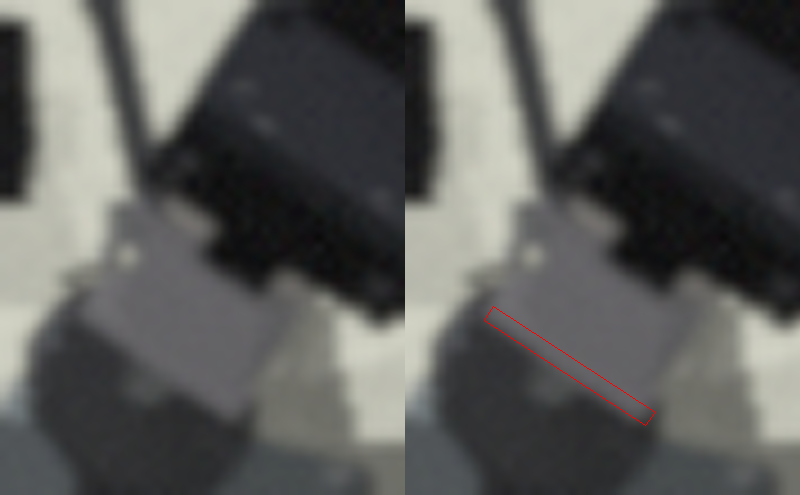

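The flange edge reads (80,318)–(235,418) and the prediction is (79,320)–(240,425). That agrees to about 1 mm, so I go on slowly.

```bash
python3 -m crank '[[-0.03,-0.01,0.06,0,0,0,-1],[-0.03,-0.01,0.06,0,0,0,-1],[0,0,0.06,0,0,0,-1],[0,0,0.06,0,0,0,-1],[0,0,0.06,0,0,0,-1],[0,0,0.06,0,0,0,-1],[0,0,0.06,0,0,0,-1],[0,0,0.0,0,0,0,-1],[0,0,0.0,0,0,0,-1],[0,0,0.0,0,0,0,-1]]' 45
cat > st.py <<'E'
from h import *
q=np.load('seat.npz'); s=bot.sense(); print((q['M'].T@(np.array(s['eef_pos'])-q['T'])*1000).round(2), (q['M'].T@np.array(s['force'])-[-3.46,.29,6.84]).round(1), np.round(s['ft_torque'],2),R.from_matrix(q['M'].T@R.from_quat(s['eef_rot']).as_matrix()).as_rotvec().round(3))
E
python3 st.py
```

```text
clock: 15.45
eef_pos: [0.5009, 0.1862, 0.148]
eef_rot: [0.972, -0.025, 0.234, 0.006]
force: [0.4, -0.8, -7.3]
finger_gap: 0.0435
finger_force: 44.6
[  0.68  -0.27 -27.02] [ 0.5  0.4 -0.1] [ 0.11  0.95 -0.06] [ 0.     0.002 -0.001]
```

```bash
python3 -m crank '[[-0.01,0,0.05,0,0,0,-1],[-0.01,0,0.05,0,0,0,-1],[0,0,0.05,0,0,0,-1],[0,0,0.05,0,0,0,-1],[0,0,0.05,0,0,0,-1],[0,0,0.0,0,0,0,-1],[0,0,0.0,0,0,0,-1],[0,0,0.0,0,0,0,-1],[0,0,0.0,0,0,0,-1],[0,0,0.0,0,0,0,-1]]' 45
python3 st.py
```

```text
clock: 16.28
eef_pos: [0.5038, 0.186, 0.1411]
eef_rot: [0.972, -0.025, 0.234, 0.006]
force: [0.2, -0.5, -8.0]
finger_gap: 0.0434
finger_force: 44.6
[  0.15  -0.3  -19.59] [0.1 0.2 0.4] [ 0.1   0.89 -0.02] [ 0.     0.002 -0.001]
```

```bash
python3 -m crank '[[0,0,0.06,0,0,0,-1],[0,0,0.06,0,0,0,-1],[0,0,0.06,0,0,0,-1],[0,0,0.06,0,0,0,-1],[0,0,0.06,0,0,0,-1],[0,0,0.06,0,0,0,-1],[0,0,0.06,0,0,0,-1],[0,0,0.0,0,0,0,-1],[0,0,0.0,0,0,0,-1],[0,0,0.0,0,0,0,-1]]' 45
python3 st.py
```

```text
clock: 17.12
eef_pos: [0.5095, 0.1857, 0.1298]
eef_rot: [0.972, -0.025, 0.234, 0.006]
force: [0.3, 0.0, -8.2]
finger_gap: 0.0438
finger_force: 44.6
[ 0.11 -0.27 -6.91] [ 0.  -0.3  0.6] [0.09 0.93 0.04] [ 0.     0.002 -0.001]
```

```bash
python3 -m crank '[[0,0,0.04,0,0,0,-1],[0,0,0.04,0,0,0,-1],[0,0,0.03,0,0,0,-1],[0,0,0.03,0,0,0,-1],[0,0,0.0,0,0,0,-1],[0,0,0.0,0,0,0,-1],[0,0,0.0,0,0,0,-1],[0,0,0.0,0,0,0,-1],[0,0,0.0,0,0,0,-1],[0,0,0.0,0,0,0,-1]]' 45
python3 st.py
python3 -m crank '[[0,0,0.02,0,0,0,-1],[0,0,0.02,0,0,0,-1],[0,0,0.02,0,0,0,-1],[0,0,0.02,0,0,0,-1],[0,0,0.0,0,0,0,-1],[0,0,0.0,0,0,0,-1],[0,0,0.0,0,0,0,-1],[0,0,0.0,0,0,0,-1],[0,0,0.0,0,0,0,-1],[0,0,0.0,0,0,0,-1]]' 45
python3 st.py
```

```text
clock: 17.95
eef_pos: [0.5114, 0.1856, 0.1261]
eef_rot: [0.972, -0.025, 0.234, 0.006]
force: [-0.4, 0.2, -7.4]
finger_gap: 0.0438
finger_force: 44.6
[ 0.12 -0.26 -2.74] [-0.2 -0.4 -0.5] [0.07 0.92 0.02] [ 0.     0.002 -0.001]
clock: 18.78
eef_pos: [0.5124, 0.1856, 0.1242]
eef_rot: [0.972, -0.025, 0.234, 0.006]
force: [-6.2, -0.6, -1.7]
finger_gap: 0.0439
finger_force: 44.7
[ 0.18 -0.34 -0.62] [-2.8  0.6 -8.1] [-0.06  1.28 -0.13] [ 0.     0.002 -0.001]
```

```bash
python3 -m crank '[[0,0,0.02,0,0,0,-1],[0,0,0.02,0,0,0,-1],[0,0,0,0,0,0,-1],[0,0,0,0,0,0,-1],[0,0,0.0,0,0,0,-1],[0,0,0.0,0,0,0,-1],[0,0,0.0,0,0,0,-1],[0,0,0.0,0,0,0,-1],[0,0,0.0,0,0,0,-1],[0,0,0.0,0,0,0,-1]]' 45
python3 st.py
```

```text
clock: 19.62
eef_pos: [0.5127, 0.1859, 0.1241]
eef_rot: [0.972, -0.025, 0.233, 0.006]
force: [-15.7, 0.2, 9.7]
finger_gap: 0.044
finger_force: 44.7
[ 0.36 -0.65 -0.37] [ -6.2   0.3 -22.6] [-0.46  2.09 -0.45] [ 0.001  0.001 -0.001]
```

It is firmly stopped on the collar, so I release and withdraw along the axis.

```bash
python3 -m crank '[[0,0,-0.01,0,0,0,-1],[0,0,-0.01,0,0,0,-0.2],[0,0,0,0,0,0,0],[0,0,0,0,0,0,0.2],[0,0,0,0,0,0,0.4],[0,0,0,0,0,0,0.6],[0,0,0,0,0,0,0.8],[0,0,0,0,0,0,0.8],[0,0,0,0,0,0,0.8],[0,0,0,0,0,0,0.8]]' 5
python3 -m crank '[[0,0,-0.2,0,0,0,0.8],[0,0,-0.4,0,0,0,0.8],[0,0,-0.4,0,0,0,0.8],[0,0,-0.4,0,0,0,0.8],[0,0,-0.4,0,0,0,0.8],[0,0,-0.4,0,0,0,0.8],[0,0,-0.4,0,0,0,0.8],[0,0,-0.4,0,0,0,0.8],[0,0,-0.4,0,0,0,0.8],[0,0,-0.4,0,0,0,0.8]]'
python3 - <<'E'
from h import *
a=shot('side','s6');b=shot('top','t6')
K=lambda p,x,y:cv2.resize(p[y:y+90,x:x+80,::-1],None,fx=5,fy=5,interpolation=cv2.INTER_CUBIC)
cv2.imwrite('pics/c6.png',np.hstack([K(a['pixels'],190,165),cv2.convertScaleAbs(K(b['pixels'],150,120),alpha=1.4)]))
q=np.load('seat.npz');U=q['T']-.049*q['z'];M=q['M']
for a in(.7,.8,.9,1.0):
    l=np.array([27+98*np.cos(a),0,26+98*np.sin(a)])/1000; P=U+M@np.array([l[0],0,-l[2]]); print(a,P.round(3),(proj('s6',P)[0]-[190,165]+.5)*5,(proj('t6',P)[0]-[150,120]+.5)*5)
E
```

```text
clock: 20.45
eef_pos: [0.513, 0.1855, 0.1235]
eef_rot: [0.972, -0.025, 0.234, 0.006]
force: [-0.3, 0.2, 0.2]
finger_gap: 0.0765
finger_force: 0.0
clock: 21.28
eef_pos: [0.4606, 0.1882, 0.2258]
eef_rot: [0.972, -0.025, 0.234, 0.006]
force: [-0.4, -0.2, -0.3]
finger_gap: 0.0784
finger_force: 0.0
0.7 [0.585 0.181 0.206] [111.22750961 113.05394705] [196.3390037  134.33960258]
0.8 [0.576 0.182 0.209] [127.14833664 111.46715544] [192.57682137 150.39798342]
0.9 [0.567 0.182 0.211] [143.82218417 111.46168844] [189.07173579 167.88765265]
1.0 [0.557 0.183 0.213] [161.0642762  113.05795105] [185.87299399 186.60358472]
```

View pics/c6.png

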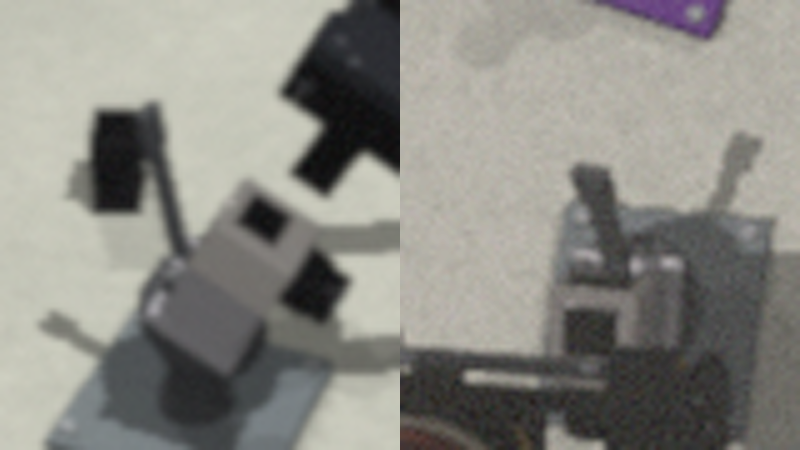

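The camera is seated square with the lens to the leaning side. The lever is still up, with its tip at side (150,106), which means about 0.92 rad. Next I press it down with closed fingers along an arc.

```bash
cat > lv.py <<'E'
from h import *
q=np.load('seat.npz');s=bot.sense(); t=q['M'].T@(np.array(s['eef_pos'])-q['T'])*1000
c=np.array([t[0],49-t[2]]); print('cam x,z',c.round(1),'y',t[1].round(1),'F',(q['M'].T@np.array(s['force'])).round(1))
def tcp(a): return np.array([27+80*np.cos(a)-4*np.sin(a)-9.5,26+80*np.sin(a)+4*np.cos(a)])
E
python3 - <<'E'
from lv import *
P=[c,np.array([54.,118])]; print('pre',((P[1]-c)*[1,-1]/30).round(3))
pp=P[1]
A=[.97]+list(np.linspace(.9,0,19))+[-.03]
for a in A: n=tcp(a); print(round(a,2),n.round(1),((n-pp)*[1,-1]/30).round(3)); pp=n
E
```

```text
cam x,z [  1.7 164.9] y -0.9 F [ 1.  -0.9 -0.3]
pre [1.743 1.562]
0.97 [59.4 94.3] [0.181 0.792]
0.9 [64.1 91.2] [0.156 0.103]
0.85 [67.3 88.7] [0.107 0.08 ]
0.8 [70.4 86.2] [0.102 0.086]
0.75 [73.3 83.5] [0.098 0.091]
0.7 [76.1 80.6] [0.093 0.095]
0.65 [78.8 77.6] [0.089 0.1  ]
0.6 [81.3 74.5] [0.083 0.104]
0.55 [83.6 71.2] [0.078 0.108]
0.5 [85.8 67.9] [0.073 0.112]
0.45 [87.8 64.4] [0.067 0.116]
0.4 [89.6 60.8] [0.061 0.119]
0.35 [91.3 57.2] [0.055 0.122]
0.3 [92.7 53.5] [0.049 0.124]
0.25 [94.  49.7] [0.043 0.126]
0.2 [95.1 45.8] [0.036 0.128]
0.15 [96.  41.9] [0.03 0.13]
0.1 [96.7 38. ] [0.023 0.131]
0.05 [97.2 34. ] [0.017 0.132]
0.0 [97.5 30. ] [0.01  0.133]
-0.03 [97.6 27.6] [0.003 0.08 ]
```

```bash
python3 -m crank '[[0.174,0.02,0.156,0,0,0,-1],[0.174,0.02,0.156,0,0,0,-1],[0.174,0,0.156,0,0,0,-1],[0.174,0,0.156,0,0,0,-1],[0.174,0,0.156,0,0,0,-1],[0.174,0,0.156,0,0,0,-1],[0.174,0,0.156,0,0,0,-1],[0.174,0,0.156,0,0,0,-1],[0.174,0,0.156,0,0,0,-1],[0.174,0,0.156,0,0,0,-1]]' 8
python3 -m crank '[[0,0,0,0,0,0,-1],[0,0,0,0,0,0,-1],[0,0,0,0,0,0,-1],[0,0,0,0,0,0,-1],[0,0,0.2,0,0,0,-1],[0,0,0.2,0,0,0,-1],[0,0,0.2,0,0,0,-1],[0.09,0,0.1,0,0,0,-1],[0.09,0,0.1,0,0,0,-1],[0,0,0,0,0,0,-1]]' 8
python3 lv.py
```

```text
clock: 22.22
eef_pos: [0.5294, 0.1835, 0.2067]
eef_rot: [0.972, -0.025, 0.233, 0.006]
force: [0.6, -0.7, 1.1]
finger_gap: 0.0196
finger_force: 0.0
clock: 23.05
eef_pos: [0.5448, 0.1826, 0.1875]
eef_rot: [0.972, -0.025, 0.233, 0.006]
force: [1.1, 0.1, 0.4]
finger_gap: 0.0004
finger_force: 0.0
cam x,z [57.8 91.3] y 1.0 F [ 1.2 -0.1  0.1]
```

```bash
python3 -m crank '[[0.1,0,0,0,0,0,-1],[0.1,0,0,0,0,0,-1],[0.107,0,0.08,0,0,0,-1],[0.102,0,0.086,0,0,0,-1],[0.098,0,0.091,0,0,0,-1],[0.093,0,0.095,0,0,0,-1],[0.089,0,0.1,0,0,0,-1],[0.083,0,0.104,0,0,0,-1],[0.078,0,0.108,0,0,0,-1],[0.073,0,0.112,0,0,0,-1]]' 8
python3 lv.py
python3 -m crank '[[0.067,0,0.116,0,0,0,-1],[0.061,0,0.119,0,0,0,-1],[0.055,0,0.122,0,0,0,-1],[0.049,0,0.124,0,0,0,-1],[0.043,0,0.126,0,0,0,-1],[0.036,0,0.128,0,0,0,-1],[0.03,0,0.13,0,0,0,-1],[0.023,0,0.1,0,0,0,-1],[0,0,0,0,0,0,-1],[0,0,0,0,0,0,-1]]' 8
python3 lv.py
```

```text
clock: 23.88
eef_pos: [0.5799, 0.1809, 0.1797]
eef_rot: [0.972, -0.025, 0.234, 0.006]
force: [0.2, -0.1, 0.4]
finger_gap: 0.0003
finger_force: 0.2
cam x,z [85.6 68.4] y 0.8 F [ 0.3  0.1 -0.3]
clock: 24.72
eef_pos: [0.6022, 0.1797, 0.1586]
eef_rot: [0.972, -0.025, 0.233, 0.006]
force: [0.2, -0.1, 0.2]
finger_gap: 0.0002
finger_force: 0.0
cam x,z [96.  39.5] y 0.9 F [ 0.3  0.1 -0.1]
```

```bash
python3 -m crank '[[0.01,0,0.08,0,0,0,-1],[0.01,0,0.08,0,0,0,-1],[0.01,0,0.08,0,0,0,-1],[0,0,0.04,0,0,0,-1],[0,0,0.04,0,0,0,-1],[0,0,0,0,0,0,-1],[0,0,0,0,0,0,-1],[0,0,0,0,0,0,-1],[0,0,0,0,0,0,-1],[0,0,0,0,0,0,-1]]' 8
python3 lv.py
python3 - <<'E'
from h import *
a=shot('side','s7')
cv2.imwrite('pics/c7.png',cv2.resize(a['pixels'][155:255,170:270,::-1],None,fx=6,fy=6,interpolation=cv2.INTER_CUBIC))
E
```

```text
clock: 25.55
eef_pos: [0.6075, 0.1795, 0.1509]
eef_rot: [0.972, -0.025, 0.234, 0.006]
force: [-0.0, -0.7, 1.1]
finger_gap: 0.0004
finger_force: 0.0
cam x,z [97.2 30.3] y 0.8 F [ 0.5  0.7 -1. ]
```

View pics/c7.png

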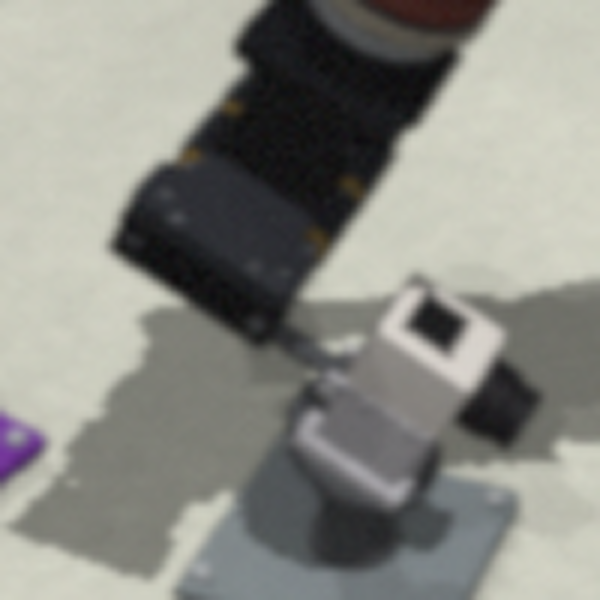

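The camera is seated and the lever is nearly square (crop (275,330)–(330,365)). I press on until the stop resists.

```bash
python3 -m crank '[[0,0,0.02,0,0,0,-1],[0,0,0.02,0,0,0,-1],[0,0,0.02,0,0,0,-1],[0,0,0,0,0,0,-1],[0,0,0,0,0,0,-1],[0,0,0,0,0,0,-1],[0,0,0,0,0,0,-1],[0,0,0,0,0,0,-1],[0,0,0,0,0,0,-1],[0,0,0,0,0,0,-1]]' 8
python3 lv.py
```

```text
clock: 26.43
eef_pos: [0.6087, 0.1795, 0.1497]
eef_rot: [0.972, -0.025, 0.234, 0.006]
force: [-1.4, -1.2, 4.4]
finger_gap: 0.0005
finger_force: 2.2
cam x,z [97.7 28.6] y 0.7 F [ 0.8  1.3 -4.5]
```

```bash
python3 -m crank '[[0,0,0.02,0,0,0,-1],[0,0,0.02,0,0,0,-1],[0,0,0.02,0,0,0,-1],[0,0,0,0,0,0,-1],[0,0,0,0,0,0,-1],[0,0,0,0,0,0,-1],[0,0,0,0,0,0,-1],[0,0,0,0,0,0,-1],[0,0,0,0,0,0,-1],[0,0,0,0,0,0,-1]]' 8
python3 lv.py
```

```text
clock: 27.27
eef_pos: [0.6099, 0.1795, 0.1484]
eef_rot: [0.972, -0.025, 0.234, 0.006]
force: [-0.6, 0.1, 6.1]
finger_gap: 0.0005
finger_force: 2.5
cam x,z [98.2 27. ] y 0.7 F [ 2.3 -0.1 -5.7]
```

Force is rising against the stop. I retreat and check the lever numerically.

```bash
python3 -m crank '[[0,0,-0.1,0,0,0,-1],[0,0,-0.3,0,0,0,-1],[0,0,-0.5,0,0,0,-1],[0,0,-0.6,0,0,0,-1],[0,0,-0.6,0,0,0,-1],[0,0,-0.6,0,0,0,-1],[-0.3,0,-0.6,0,0,0,-1],[-0.6,0,-0.6,0,0,0,-1],[-0.6,0,-0.6,0,0,0,-1],[0,0,0,0,0,0,-1]]' 8
python3 - <<'E'
from lv import *
shot('side','s8');U=q['T']-.049*q['z'];M=q['M'];s0=cv2.imread('pics/s0.png').astype(int);im=cv2.imread('pics/s8.png').astype(int)
def P(x,y,z): return U+M@np.array([x,-y,-z])/1000
for f in('s8',):
  for a in(-.1,-.05,0,.05,.1,.15,.2,.3):
    L=[proj(f,P(27+d*np.cos(a),0,26+d*np.sin(a)))[0] for d in np.linspace(35,97,25)]
    v=[cv2.getRectSubPix(im.mean(2).astype(np.float32),(1,1),tuple(map(float,u)))[0,0] for u in L]
    print(a,np.mean(v).round(1),np.round(L[-1],1))
u=L=proj('s8',P(27+85,0,26))[0].astype(int); print(u); print(im.mean(2)[u[1]-8:u[1]+9,u[0]-8:u[0]+9].astype(int))
E
```

```text
clock: 28.1
eef_pos: [0.5049, 0.1851, 0.2484]
eef_rot: [0.972, -0.024, 0.233, 0.006]
force: [0.8, -0.6, -0.1]
finger_gap: 0.0003
finger_force: 0.0
cam x,z [ 49.8 163.7] y 0.6 F [0.7 0.5 0.4]
-0.1 108.3 [195.4 199.6]
-0.05 79.1 [195.8 198.4]
0 74.9 [196.4 197.3]
0.05 76.2 [197.  196.2]
0.1 79.0 [197.8 195.2]
0.15 89.3 [198.6 194.2]
0.2 96.9 [199.4 193.3]
0.3 89.0 [201.4 191.6]
[200 199]
[[193 193 196 195 195 197 196 195 194 193 192 191 191 191 187 159 102]
 [193 194 194 195 195 194 195 196 195 193 192 192 191 190 185 153  92]
 [191 192 193 194 193 194 193 191 193 193 194 193 192 192 185 153  88]
 [193 193 194 193 188 180 171 170 183 191 193 195 194 194 186 152  86]
 [194 193 193 189 174 145 124 130 156 177 187 192 192 192 185 151  85]
 [193 194 192 182 155 115  90  91 113 139 164 182 185 181 172 141  79]
 [193 194 187 162 123  92  82  80  84  98 124 152 158 145 133 110  64]
 [192 192 176 140  98  80  78  79  80  80  90 108 114 112 112  96  60]
 [192 189 171 135  96  77  73  78  79  80  79  84  87  93 103  96  65]
 [193 188 183 166 139 105  78  75  79  79  79  78  80  86  97  92  65]
 [192 191 190 188 178 155 118  88  74  77  78  79  76  79  87  83  62]
 [192 191 193 192 192 185 168 138 103  79  74  75  75  79  83  82  71]
 [192 192 192 192 192 190 188 176 152 118  92  79  73  75  78  81  80]
 [191 192 193 193 193 192 191 191 184 166 147 129 110  90  78  77  79]
 [190 191 192 193 190 190 191 193 190 189 185 180 165 140 107  80  77]
 [193 192 192 190 191 191 190 192 192 193 194 193 189 179 154 112  82]
 [193 190 189 189 189 190 191 191 193 193 192 192 192 191 181 158 124]]
```

The lever reads as ≈0 rad. I check that the housing hasn't moved since seating, then hand in.

```bash
python3 - <<'E'
from h import *
a,b=[cv2.imread(f'pics/{f}.png',0)[203:232,222:262].astype(np.float32) for f in('s6','s8')]
print(cv2.phaseCorrelate(a,b,cv2.createHanningWindow((40,29),cv2.CV_32F)), abs(a-b).mean())
if np.hypot(*cv2.phaseCorrelate(a,b,cv2.createHanningWindow((40,29),cv2.CV_32F))[0])<.4: print(bot.hand_in())
E
```

```text
((0.2407501266041585, -0.10684696902195867), 0.9026017200946808) 24.81638
the job is handed in; nothing more can be done
None
```

The small camera is on the ball stud with the lens towards the leaning side and the lever pressed down. It was released and handed in at about 28 s, and my last measurements read the lever at about 0 rad and the camera still in its seat; I have not seen the verdict.

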